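# Wind the music box on the shop counter

## Task

Wind up the wooden music box: turn its flat brass key clockwise, part of a turn at a time with a fresh grip for each, until the spring is fully wound and the key comes up firm against its stop. Do not force it hard beyond that point; then let go of the key, and leave the other things on the counter where they are.

Things in the scene. Friction and masses are not known exactly. Their poses are not given: they have to be found in the camera images.
- key_grip (a point): Centre of the chunky flat brass key: a block 36 mm wide (x axis), 16 mm thick (y axis), 28 mm tall (z axis), its faces flat, to be pinched either way; alike after a half turn. z is the turning axis: square to the case's sloping top, pointing out of it, leaning 0.35 rad from vertical towards the case's low front edge. This point lies 34 mm out from the sloping face. Winding is clockwise seen from outside (negative about z).
- key_foot (a point): Foot of the key's axis on the sloping face, turning with the spring drum; z as for the key. From here outwards along z: a round brass collar 26 mm wide to 7 mm, a 9 mm shank to 20 mm, the key's plate from 20 to 48 mm.
- drum (a joint): How far the spring is wound, rad: grows as the key is turned clockwise and stays when the key is let go. 6.6 is fully wound, against a firm stop; it starts somewhere from 0.3 to 1.8.
- key (a joint): Elastic twist of the key against the drum, rad; torque on the key = 0.6 N m per rad of it. The key is sprung: the drum follows only when the twist reaches about 0.2 (0.14 N m, little wound) to 0.33 (0.20 N m, near full); at the stop it grows with all further turning. Let go, the key springs back to 0 while the drum stays. The key's whole turn is drum + key.
- case_front (a point): Middle of the music box's low front edge, at table height, facing roughly to the robot; x axis points to its high back, z up. Wooden case 200 mm deep (x), 170 mm wide (y), fixed to the counter; its sloping top rises from 75 mm at the front to 149 mm at the back, with a brass cylinder and comb (up to 13 mm proud) across the upper end. The key's foot is 67 mm behind this edge, on the middle line.
- books_mid (a point): Bystander: centre of a pile of three books, 130 x 100 x 60 mm, loose; leave alone.
- pen_jar_mid (a point): Bystander: centre of a glass jar of pens, 68 mm across, 75 mm tall (pens to 120 mm), loose; leave alone.
- vase_mid (a point): Bystander: centre of a white bulbous vase, 76 mm across and 100 mm tall, loose; leave alone.
- tin_mid (a point): Bystander: centre of a round tin, 64 mm across and 70 mm tall, loose; leave alone.

How it is judged:
By the outcome, as a careful person would: the job done as asked, in the order asked, and still so for the second after the job is handed in, with the robot touching nothing.
It also fails if it takes over 69 s, if anything falls off the work surface, if the arm or the gripper's body presses on something with over 40 N, if the wrist force passes 120 N, or if a joint passes its speed limit or range.

## Robot

A 6-joint arm with a two-finger parallel gripper is mounted at the origin on the work surface. World frame = base frame: x ahead of the robot, y to its left, z up, the work surface at z = 0. Lengths are in mm, angles in rad, forces in N, time in s.
With the tool pointing down it reaches from about 350 to 875 mm from the base axis. Payload 4.2 kg.
Tool frame: the origin (TCP) lies at the centre of the arm's flange, where the gripper is bolted on; the fingertips stand 173 mm ahead of it and the grasp point (between the pads) lies 155 mm ahead of it; z points along the fingers, y is the line along which they close (so a half turn about z gives the same grasp; the last joint's range is limited). The gripper opens to 85 mm and grips with 20 to 120 N. Pads are 22 mm wide; open, the fingers measure 114 mm over their backs; the gripper's body (76 mm by 85 mm) begins 54 mm behind the grasp point. The pads swing forward as they close: fully open they stand 13 mm farther back than shut.
Start: joints at [-1.01, 0.385, 0.008, 0, -1.194, -0.259], TCP at [185.791, -596.726, 404.712] pointing down, gripper open.
Joint ranges: [-3.14, 3.14], [-1.21, 2.06], [-1.07, 1.41], [-3.16, 2.05], [-2.99, -0.16], [-3.1, 3.1]. Speed limits (rad/s): [2.79, 2.79, 3.14, 3.14, 3.14, 3.14].

## Interface

Orientations are given as a unit quaternion [x, y, z, w].
In Python, from station import robot, optics gives the robot as it stands.
- The arm moves only by the tool drive_tool, never from a script. Its argument "plan" is a list of rows, each a list of 2 entries, a list of its own where there are three numbers: the shift along the tool's x, y, z scaled (see below), then the turn, a rotation vector about the tool's x, y, z scaled (see below). A call has exactly 5 rows; each row shifts and turns the commanded pose from where the row before left it, along the tool's axes as they then stand; what a row does not reach is not made up. The controller multiplies each number of a shift by 600 mm and each number of a turn by 180 degrees. A row lasts 1/8 s, in which the tool goes at most 62.5 mm and 10.7 degrees, less where a joint would pass 70% of its speed; a pose out of reach is approached as far as the arm can. A call with a number of a shift or a turn outside -1 to 1 is refused whole. A call with a gripper value outside its range is refused whole. "grip" is the opening, from -1 (shut) to 1 (fully open), so that 0 is half open, set as the call begins (left out, the last holds). The fingers move at their own pace and stop on an object; "force" is the grip in N (left out, the last holds). Time passes only in rows, so rows that do not move let the fingers close, or fill a call up. It gives the time, the measured TCP pose, the force, the opening and the grip force at its end, in the units of the state.
- robot.get_obs(): the state, without advancing time (a new reading comes with each control period).
- optics.get_image(name): name is "scene" or "side" or "wrist"; returns (picture, depth): 480x640x3 uint8, blue, green, red; 480x640 float32, mm along the optical axis (not along the pixel's ray), 0 where there is no reading.
- optics.camera_info(name): a dict with "fovy" (degrees; the focal length in pixels is half the picture's height over the tangent of half this angle, whatever the lens; pixels are square), "cx", "cy" (the principal point, pixels), "pose" (4x4, takes a point from camera to world coordinates). Camera axes: x right, y down, z forward; pixel columns grow to the right and rows downward; lengths in mm; the calibration is good to about 2 mm. A picture is of the moment at which its call begins: read the wrist's pose just before it. camera_info takes no time and is no camera call; for the wrist camera it gives the pose at the moment of the call.
- robot.close_job(): hands the job in; it is judged then, once.
Trained networks look in the newest picture that a camera, given by its name, has taken for a name from the list of things; names that differ only in an ending like _2 or _b are one class to them, and where a whole thing is asked for, a point or a joint stands for the part that bears it (a point fixed in the world has none). Each returns a list of dicts, best first, with "confidence" (0 to 1); they miss things now and then, are a little off and sometimes report something else, mostly with a low value. They report only what shows in the picture. A call takes as long as a camera call.
- optics.search_frame(camera, name): "position" ([x, y, z] in mm, in world coordinates, good to about 4 mm: the middle of the surface that is visible of it).
- optics.mark_of(camera, name): "position" ([x, y, z] in mm, in world coordinates, good to about 4 mm: a listed point, or the origin of a listed thing).
The state is a dict: "time_s": time; "q": joint angles; "qvel": joint speeds; "tau": joint torques, N m; "tool_pos": TCP position; "tool_rot": TCP orientation; "force": force on the tool from outside, world axes, zero at the start; "ft_torque": the same for the moment, N m; "opening": opening from 0.0 (shut) to 1.0 (fully open); "grasp_force": force on a finger pad.
Only numpy, scipy, OpenCV 4.12 (cv2) and the standard library are available. Lean on these libraries where they do the work, as an engineer would, in place of code of your own. Each camera call takes 0.05 s, during which the arm holds its last target. There are 200 camera calls.

## Working session

There is one attempt and no reset: what is moved stays moved. The work goes in short steps, Python scripts to look and compute and a tool call to move; the robot and the scene stay as the last step left them, time stands still between calls to the robot, and variables do not carry over. Pictures are saved under pics/ and viewed, at most 10 in all, crops included, and the job is handed in when it is done.

Besides the shell and the picture viewer there is one more tool, called after "Emit:" by a JSON object that holds its "method" and its "body", one argument or row to a line. drive_tool: Moves the arm, as the interface text tells. Shifts and turns lie within -1 to 1; 1 stands for 600 mm of shift or 180 degrees of turn. Its arguments: {"type":"object","properties":{"plan":{"type":"array","items":{"type":"array"}},"grip":{"type":"number"},"force":{"type":"number"}},"required":["plan"]}

```bash
ls; mkdir -p pics; python3 - <<'E'
from station import robot, optics
import cv2
o=robot.get_obs();print(o)
for c in("scene","side"):
    im,d=optics.get_image(c);cv2.imwrite(f"pics/{c}0.png",im)
    for n in("key_grip","key_foot","case_front","books_mid","pen_jar_mid","vase_mid","tin_mid"):
        print(c,n,[(r["position"],r["confidence"]) for r in optics.mark_of(c,n)[:2]])
print(optics.camera_info("wrist"))
E
```

```text
pics
{'time_s': 0.0, 'q': array([-1.01043104e+00,  3.85546537e-01,  6.65546464e-03, -4.69839948e-04,
       -1.19402690e+00, -2.58579495e-01]), 'qvel': array([-2.57868761e-04,  3.34901701e-04,  5.48850077e-05,  1.66475918e-03,
       -7.04932414e-04, -1.13613570e-04]), 'tau': array([ 9.12100804e-04, -3.92286801e+01,  1.88402778e+01,  4.18593898e+00,
       -4.72339714e-03, -1.14973213e-05]), 'tool_pos': array([ 185.72603187, -596.55607394,  403.6431639 ]), 'tool_rot': array([-1.50235175e-01,  9.88649695e-01,  1.06005646e-03, -2.22040866e-04]), 'force': array([ 0.11594165,  0.05487894, -0.68779161]), 'ft_torque': array([-0.00576562, -0.00688761,  0.02062078]), 'grasp_force': 0.0, 'opening': 1.0018967209360565}
scene key_grip [([464.6, -187.4, 134.0], 0.57)]
scene key_foot []
scene case_front []
scene books_mid [([530.2, 42.7, 28.8], 0.88)]
scene pen_jar_mid [([606.3, -377.0, 39.3], 0.71)]
scene vase_mid [([427.5, -395.4, 51.2], 0.78)]
scene tin_mid [([367.9, -3.6, 39.5], 0.85)]
side key_grip [([462.9, -189.7, 133.5], 0.44)]
side key_foot []
side case_front [([415.7, -202.9, -5.4], 0.75), ([531.6, 42.2, 31.4], 0.73)]
side books_mid [([534.0, 39.6, 27.3], 0.74)]
side pen_jar_mid [([606.1, -375.3, 37.3], 0.54), ([367.4, -4.6, 32.1], 0.35)]
side vase_mid [([427.7, -392.3, 47.8], 0.91)]
side tin_mid [([367.3, -3.8, 34.3], 0.82)]
{'fovy': 68.88959864491275, 'cx': 319.33121234334254, 'cy': 235.46521618019295, 'pose': array([[-2.96932801e-01,  9.02805846e-01,  3.11082812e-01,
         1.06091143e+02],
       [ 9.54898295e-01,  2.80870132e-01,  9.63390673e-02,
        -6.21221120e+02],
       [-3.98397422e-04,  3.25658676e-01, -9.45487318e-01,
         3.73778202e+02],
       [ 0.00000000e+00,  0.00000000e+00,  0.00000000e+00,
         1.00000000e+00]])}
```

View pics/scene0.png

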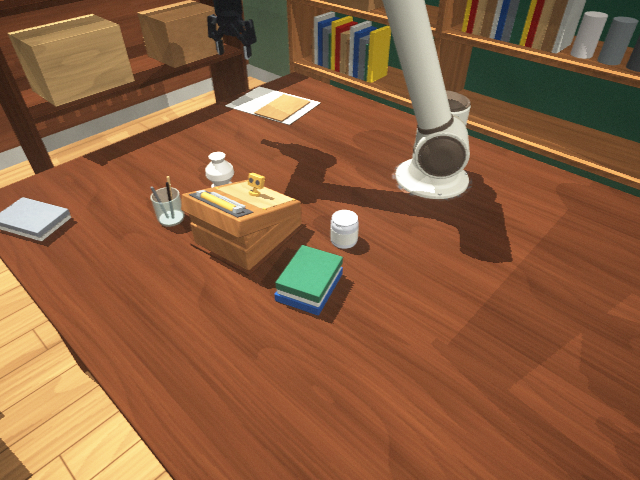

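View pics/side0.png

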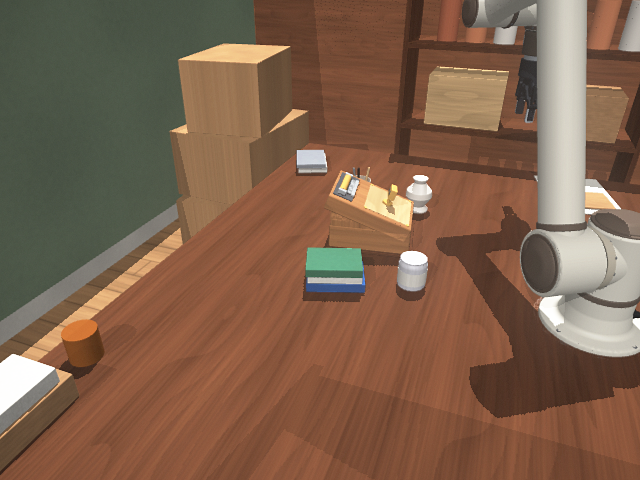

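The scene view shows the box at about (240,215) with its key at (257,183); the side view shows the key at (392,195), the low front to the right (towards the robot), and the vase, jar, books and tin standing clear. I'll fit the top plane and the key from depth.

```bash
cat > h.py <<'E'
from station import robot, optics
import numpy as np, cv2
from scipy.spatial.transform import Rotation as R
def cloud(c):
    i=optics.camera_info(c); im,d=optics.get_image(c); f=240/np.tan(np.radians(i["fovy"]/2))
    v,u=np.nonzero(d>0); z=d[v,u]
    p=np.c_[(u-i["cx"])*z/f,(v-i["cy"])*z/f,z]
    return im,p@i["pose"][:3,:3].T+i["pose"][:3,3]
def plane(P,tol=3,n=400):
    g=np.random.default_rng(0); best=None
    for _ in range(n):
        a,b,c=P[g.choice(len(P),3,False)]; m=np.cross(b-a,c-a); l=np.linalg.norm(m)
        if l<100: continue
        m=m/l*np.sign(m[2]); 
        if not .85<m[2]<.98: continue
        k=abs((P-a)@m)<tol
        if best is None or k.sum()>best.sum(): best=k
    Q=P[best]; c=Q.mean(0); m=np.linalg.svd(Q-c)[2][2]; m*=np.sign(m[2]); return c,m,best
def analyse(c,key):
    im,P=cloud(c); P=P[(np.linalg.norm(P[:,:2]-key[:2],axis=1)<110)&(P[:,2]>60)&(P[:,2]<200)]
    o,m,k=plane(P); yaw=np.arctan2(-m[1],-m[0])
    print(c,"n",m.round(3),"tilt",np.arccos(m[2]).round(3),"yaw",yaw.round(3),"inl",k.sum(),len(P))
    h=(P-o)@m; K=P[(h>22)&(h<50)&(np.linalg.norm(P-key,axis=1)<45)]
    X=np.array([np.cos(yaw),np.sin(yaw),0]); Z=m; Y=np.cross(Z,X); Y/=np.linalg.norm(Y); X=np.cross(Y,Z)
    e=np.c_[(K-key)@X,(K-key)@Y]; r=cv2.minAreaRect(e.astype(np.float32))
    top=K[(K-o)@m>45]
    print(" key pts",len(K),"h max",h[np.linalg.norm(P-key,axis=1)<45].max().round(1),"rect(case xy rel)",np.round(r[0],1),np.round(r[1],1),r[2],"keyh",((key-o)@m).round(1),"top",len(top),top.mean(0).round(1) if len(top) else "")
    I=P[k]; s=np.c_[(I-key)@X,(I-key)@Y]; print(" face extents",np.percentile(s,[1,99],axis=0).round(1).tolist())
    return im,e
E
python3 - <<'E'
from h import *
for c in("scene","side"): analyse(c,np.array([463.7,-188.5,133.7]))
E
```

```text
scene n [-0.339 -0.049  0.94 ] tilt 0.349 yaw 0.144 inl 1429 2278
 key pts 205 h max 48.1 rect(case xy rel) [ 4.2 -0.1] [19.1 37.1] 10.141730308532715 keyh 36.2 top 42 [ 464.1 -188.3  145.1]
 face extents [[-65.4, -80.3], [78.5, 83.6]]
side n [-0.339 -0.049  0.94 ] tilt 0.349 yaw 0.144 inl 1609 2574
 key pts 118 h max 48.6 rect(case xy rel) [2.8 0.9] [17.2 39.8] 3.6258955001831055 keyh 35.1 top 43 [ 462.  -187.6  145.8]
 face extents [[-67.5, -81.8], [87.0, 83.7]]
```

```bash
cat >> h.py <<'E'
N=np.array([-.339,-.049,.94]); N/=np.linalg.norm(N)
def target(K,head,dist):   # head: heading (deg) of tool y in the case plane measured from case X
    z=-N; X=np.array([np.cos(.144),np.sin(.144),0]); Y=np.cross(N,X); Y/=np.linalg.norm(Y); X=np.cross(Y,N)
    a=np.radians(head); y=np.cos(a)*X+np.sin(a)*Y; x=np.cross(y,z)
    return np.asarray(K)+N*(155+dist), R.from_matrix(np.c_[x,y,z])
def rows(K,head,dist,n):
    o=robot.get_obs(); p=o["tool_pos"]; r=R.from_quat(o["tool_rot"]); tp,tr=target(K,head,dist)
    w=(r.inv()*tr).as_rotvec()
    print("q",o["q"].round(2),"t",o["time_s"],"ang",np.degrees(np.linalg.norm(w)).round(1),"dist",np.linalg.norm(tp-p).round(1))
    for i in range(n):
        ri=r*R.from_rotvec(w*i/n); print([(ri.inv().apply((tp-p)/n)/600).round(4).tolist(),(w/n/np.pi).round(4).tolist()])
E
python3 - <<'E'
from h import *
rows([466.5,-187.7,132.5],180+7,100,10)
E
```

```text
q [-1.01  0.38  0.01  0.   -1.19 -0.26] t 0.9 ang 89.7 dist 442.8
[[-0.0506, 0.0535, 0.0054], [0.0098, -0.0074, -0.0483]]
[[-0.058, 0.0454, 0.0052], [0.0098, -0.0074, -0.0483]]
[[-0.064, 0.0363, 0.0053], [0.0098, -0.0074, -0.0483]]
[[-0.0687, 0.0263, 0.0059], [0.0098, -0.0074, -0.0483]]
[[-0.0717, 0.0159, 0.0069], [0.0098, -0.0074, -0.0483]]
[[-0.0732, 0.0051, 0.0082], [0.0098, -0.0074, -0.0483]]
[[-0.0729, -0.0058, 0.01], [0.0098, -0.0074, -0.0483]]
[[-0.071, -0.0164, 0.012], [0.0098, -0.0074, -0.0483]]
[[-0.0674, -0.0265, 0.0142], [0.0098, -0.0074, -0.0483]]
[[-0.0623, -0.0359, 0.0167], [0.0098, -0.0074, -0.0483]]
```

Emit:
{"method": "drive_tool", "body": {
  "plan": [
    [[-0.05,0.053,0.005],[0.01,-0.007,-0.048]],
    [[-0.058,0.045,0.005],[0.01,-0.007,-0.048]],
    [[-0.064,0.036,0.005],[0.01,-0.007,-0.048]],
    [[-0.069,0.026,0.006],[0.01,-0.007,-0.048]],
    [[-0.072,0.016,0.007],[0.01,-0.007,-0.048]]
  ],
  "grip": 0.3
}}

```text
time_s: 1.52
tool_pos: [284.0, -398.0, 388.5]
tool_rot: [-0.505, 0.858, -0.068, 0.065]
force: [1.3, -0.5, -0.7]
opening: 0.655
grasp_force: 0.0
```

Emit:
{"method": "drive_tool", "body": {
  "plan": [
    [[-0.073,0.005,0.008],[0.01,-0.007,-0.048]],
    [[-0.073,-0.006,0.01],[0.01,-0.007,-0.048]],
    [[-0.071,-0.016,0.012],[0.01,-0.007,-0.048]],
    [[-0.067,-0.027,0.014],[0.01,-0.007,-0.048]],
    [[-0.062,-0.036,0.017],[0.01,-0.007,-0.048]]
  ]
}}

```text
time_s: 2.15
tool_pos: [383.1, -201.0, 370.9]
tool_rot: [0.781, -0.6, 0.126, -0.12]
force: [0.9, -1.0, 0.1]
opening: 0.644
grasp_force: 0.0
```

```bash
python3 - <<'E'
from h import *
K=np.array([466.5,-187.7,132.5])
rows(K,187,100,1)
im,e=analyse("wrist",K)
cv2.imwrite("pics/w1.png",im)
print([(r["position"],r["confidence"]) for r in optics.mark_of("wrist","key_grip")[:2]])
print([(r["position"],r["confidence"]) for r in optics.mark_of("wrist","key_foot")[:2]])
rows(K,187,100,2)
E
```

```text
q [-0.13  0.03 -0.52 -0.13 -0.69  0.48] t 2.15 ang 0.8 dist 3.3
[[-0.0025, 0.0035, -0.0036], [0.0005, -0.0041, -0.001]]Traceback (most recent call last):
  File "<stdin>", line 4, in <module>
  File "h.py", line 21, in analyse
    o,m,k=plane(P); yaw=np.arctan2(-m[1],-m[0])
          ~~~~~^^^
  File "h.py", line 18, in plane
    Q=P[best]; c=Q.mean(0); m=np.linalg.svd(Q-c)[2][2]; m*=np.sign(m[2]); return c,m,best
                              ~~~~~~~~~~~~~^^^^^
    u, s, vh = gufunc(a, signature=signature)
               ~~~~~~^^^^^^^^^^^^^^^^^^^^^^^^
numpy._core._exceptions._ArrayMemoryError: Unable to allocate 11.7 GiB for an array with shape (39576, 39576) and data type float64
```

```bash
sed -i 's/svd(Q-c)\[2\]/svd(Q-c,full_matrices=False)[2]/' h.py; python3 - <<'E'
from h import *
K=np.array([466.5,-187.7,132.5])
im,e=analyse("wrist",K)
cv2.imwrite("pics/w1.png",im)
print([(r["position"],r["confidence"]) for r in optics.mark_of("wrist","key_grip")[:2]])
print([(r["position"],r["confidence"]) for r in optics.mark_of("wrist","key_foot")[:2]])
E
```

```text
wrist n [-0.337 -0.054  0.94 ] tilt 0.349 yaw 0.158 inl 40334 44700
 key pts 1527 h max 49.2 rect(case xy rel) [-0.5 -3.3] [16.3 36. ] 4.854925632476807 keyh 33.9 top 1281 [ 462.2 -192.5  144.8]
 face extents [[-70.6, -86.0], [87.3, 76.9]]
[([463.8, -187.4, 130.9], 0.61), ([410.4, -204.3, -1.1], 0.16)]
[([475.9, -189.9, 102.9], 0.7)]
```

View pics/w1.png

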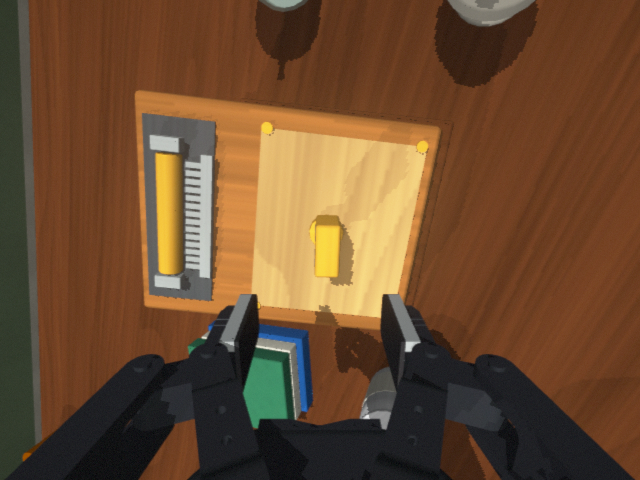

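The wrist view shows the key at about (327,247), long side along image columns, gripper centred at about x=320, well aligned with it; nothing sits near the fingers' path. Descending.

```bash
python3 - <<'E'
from h import *
rows([466.8,-188.9,132.4],185.5,0,5)
E
```

```text
q [-0.14  0.03 -0.52 -0.13 -0.69  0.48] t 2.35 ang 1.3 dist 98.0
[[-0.0007, 0.0005, 0.0327], [0.0002, -0.0008, 0.0012]]
[[-0.0007, 0.0005, 0.0327], [0.0002, -0.0008, 0.0012]]
[[-0.0006, 0.0005, 0.0327], [0.0002, -0.0008, 0.0012]]
[[-0.0005, 0.0005, 0.0327], [0.0002, -0.0008, 0.0012]]
[[-0.0004, 0.0006, 0.0327], [0.0002, -0.0008, 0.0012]]
```

Emit:
{"method": "drive_tool", "body": {
  "plan": [
    [[-0.0006,0.0005,0.032],[0.0002,-0.0008,0.0012]],
    [[-0.0006,0.0005,0.032],[0.0002,-0.0008,0.0012]],
    [[-0.0006,0.0005,0.032],[0.0002,-0.0008,0.0012]],
    [[-0.0006,0.0005,0.032],[0.0002,-0.0008,0.0012]],
    [[-0.0006,0.0005,0.032],[0.0002,-0.0008,0.0012]]
  ]
}}

```text
time_s: 2.98
tool_pos: [413.3, -198.2, 279.2]
tool_rot: [0.774, -0.609, 0.12, -0.125]
force: [0.4, 0.1, -0.1]
opening: 0.651
grasp_force: 0.0
```

```bash
python3 - <<'E'
from h import *
K=np.array([466.8,-188.9,132.4])
rows(K,185.5,0,1)
im,e=analyse("wrist",K)
cv2.imwrite("pics/w2.png",im)
print(robot.get_obs()["ft_torque"])
E
```

```text
q [-0.12  0.2  -0.57 -0.2  -0.47  0.52] t 2.975 ang 0.2 dist 2.3
[[-0.0024, -0.0014, 0.0026], [0.0001, -0.0005, -0.0011]]
wrist n [-0.337 -0.055  0.94 ] tilt 0.349 yaw 0.162 inl 77483 130208
 key pts 7686 h max 66.8 rect(case xy rel) [ 1.  -2.6] [37.8 80.8] 80.76262664794922 keyh 33.7 top 4092 [ 462.6 -193.9  144.9]
 face extents [[-70.5, -85.3], [85.7, 76.4]]
[-0.08862442  0.72672593  0.01378825]
```

View pics/w2.png

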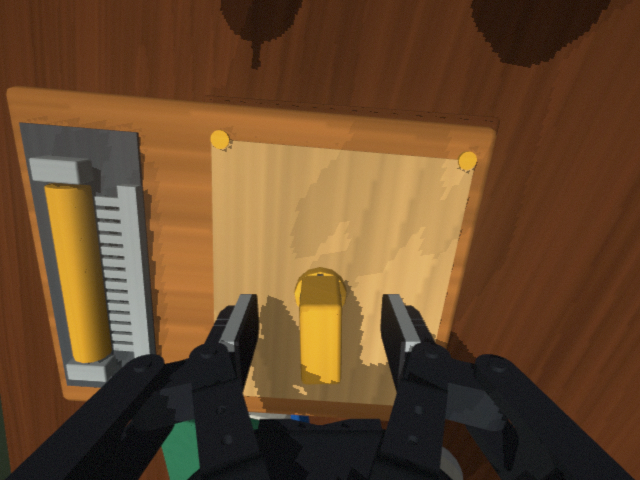

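The wrist view shows the key at column 320, midway between pads at about 258 and 383. Only the offset along the key's width is uncertain; I'll check it against the pads through the same camera.

```bash
python3 - <<'E'
from h import *
o=robot.get_obs()
i=optics.camera_info("wrist"); im,d=optics.get_image("wrist"); f=240/np.tan(np.radians(i["fovy"]/2))
def pt(u,v):
    z=d[v,u]; p=i["pose"][:3,:3]@np.array([(u-i["cx"])*z/f,(v-i["cy"])*z/f,z])+i["pose"][:3,3]
    return R.from_quat(o["tool_rot"]).inv().apply(p-o["tool_pos"]).round(1)
T=R.from_quat(o["tool_rot"]).inv()
print("cam in tool",T.apply(i["pose"][:3,3]-o["tool_pos"]).round(1))
for u,v in [(252,297),(249,300),(245,310),(240,330),(235,345),(388,297),(391,300),(396,310),(402,330),(406,345),(320,280),(320,290),(320,300),(320,305),(320,312),(320,340),(320,370),(320,378)]: print(u,v,pt(u,v),im[v,u])
E
```

```text
cam in tool [83.5 -0.4 31.1]
252 297 [ 11.2 -28.8 161.9] [27 34 41]
249 300 [ 11.  -29.7 159.8] [74 78 81]
245 310 [ 10.9 -29.8 152.1] [75 78 78]
240 330 [ 10.8 -28.9 138.7] [21 19 23]
235 345 [  9.4 -29.2 131.9] [49 49 50]
388 297 [ 11.4  28.3 161.5] [48 53 60]
391 300 [ 10.7  29.4 160.4] [102 105 105]
396 310 [ 10.4  30.  152.9] [104 109 106]
402 330 [ 11.4  28.9 137.7] [ 99 100  98]
406 345 [  9.3  29.2 132.1] [177 180 174]
320 280 [ 18.7  -0.2 162.8] [ 37 101 136]
320 290 [ 18.3  -0.2 154.8] [ 32 101 137]
320 300 [ 18.8  -0.2 145.9] [ 32 103 141]
320 305 [ 18.4  -0.2 143.1] [ 28 109 151]
320 312 [ 17.2  -0.2 140.3] [ 51 175 231]
320 340 [  5.2  -0.2 140.6] [ 51 175 231]
320 370 [ -8.4  -0.2 140.7] [ 49 169 225]
320 378 [-11.9  -0.2 140.5] [ 48 167 225]
```

Emit:
{"method": "drive_tool", "body": {
  "plan": [
    [[0.001,0,0.001],[0,0,0]],
    [[0,0,0],[0,0,0]],
    [[0,0,0],[0,0,0]],
    [[0,0,0],[0,0,0]],
    [[0,0,0],[0,0,0]]
  ],
  "grip": -1,
  "force": 50
}}

```text
time_s: 3.7
tool_pos: [413.0, -198.1, 279.9]
tool_rot: [0.774, -0.608, 0.12, -0.125]
force: [-4.7, -3.5, 4.8]
opening: 0.179
grasp_force: 49.2
```

```bash
cat >> h.py <<'E'
def st(t0=None):
    o=robot.get_obs(); T=R.from_quat(o["tool_rot"]).inv()
    z=T.inv().apply([0,0,1]); X=np.array([np.cos(.144),np.sin(.144),0]); Y=np.cross(N,X); X=np.cross(Y,N); y=T.inv().apply([0,1,0])
    print("t",o["time_s"],"q",o["q"].round(2),"F tool",T.apply(o["force"]).round(1),"M tool",T.apply(o["ft_torque"]).round(3),"tau6",o["tau"][5].round(3),"grip",round(o["grasp_force"],1),"open mm",round(o["opening"]*85,1),"head",np.degrees(np.arctan2(y@Y,y@X)).round(2))
E
python3 -c "
from h import *;st()"
```

```text
t 3.7 q [-0.12  0.2  -0.57 -0.2  -0.47  0.53] F tool [ 2.5  3.5 -6.3] M tool [-1.674  0.633  0.002] tau6 -0.002 grip 49.2 open mm 15.2 head -174.54
```

Emit:
{"method": "drive_tool", "body": {
  "plan": [
    [[0,0,0],[0,0,0.05]],
    [[0,0,0],[0,0,0.05]],
    [[0,0,0],[0,0,0.05]],
    [[0,0,0],[0,0,0.05]],
    [[0,0,0],[0,0,0.05]]
  ]
}}

```text
time_s: 4.32
tool_pos: [413.2, -198.2, 279.9]
tool_rot: [-0.481, 0.859, -0.063, 0.162]
force: [-4.1, -3.4, 4.1]
opening: 0.183
grasp_force: 49.2
```

```bash
python3 -c "
from h import *;st()"
```

```text
t 4.325 q [-0.12  0.2  -0.57 -0.2  -0.47 -0.26] F tool [ 4.   0.5 -5.4] M tool [-0.674  1.806 -0.153] tau6 0.665 grip 49.2 open mm 15.5 head 140.22
```

Emit:
{"method": "drive_tool", "body": {
  "plan": [
    [[0,0,0],[0,0,0.05]],
    [[0,0,0],[0,0,0.05]],
    [[0,0,0],[0,0,0.05]],
    [[0,0,0],[0,0,0.05]],
    [[0,0,0],[0,0,0.05]]
  ]
}}

```text
time_s: 4.95
tool_pos: [413.2, -198.2, 279.9]
tool_rot: [-0.115, 0.978, 0.004, 0.174]
force: [-4.8, -4.4, 3.0]
opening: 0.177
grasp_force: 49.3
```

Emit:
{"method": "drive_tool", "body": {
  "plan": [
    [[0,0,0],[0,0,0.05]],
    [[0,0,0],[0,0,0.05]],
    [[0,0,0],[0,0,0.05]],
    [[0,0,0],[0,0,0.05]],
    [[0,0,0],[0,0,0.05]]
  ]
}}

```text
time_s: 5.58
tool_pos: [413.2, -198.4, 279.9]
tool_rot: [0.268, 0.948, 0.07, 0.159]
force: [-4.0, -6.1, 4.2]
opening: 0.177
grasp_force: 49.3
```

Emit:
{"method": "drive_tool", "body": {
  "plan": [
    [[0,0,0],[0,0,0.05]],
    [[0,0,0],[0,0,0.05]],
    [[0,0,0],[0,0,0.05]],
    [[0,0,0],[0,0,0.05]],
    [[0,0,0],[0,0,0.05]]
  ]
}}

```text
time_s: 6.2
tool_pos: [413.0, -198.4, 279.8]
tool_rot: [0.61, 0.773, 0.125, 0.12]
force: [-4.7, -6.0, 3.8]
opening: 0.181
grasp_force: 49.4
```

```bash
python3 -c "
from h import *;st()"
```

```text
t 6.2 q [-0.12  0.2  -0.57 -0.2  -0.47 -2.62] F tool [-4.9 -4.4 -5.5] M tool [ 1.945 -1.109 -0.141] tau6 0.641 grip 49.4 open mm 15.4 head 5.23
```

Emit:
{"method": "drive_tool", "body": {
  "plan": [
    [[0,0,0],[0,0,-0.027]],
    [[0,0,0],[0,0,-0.027]],
    [[0,0,0],[0,0,-0.026]],
    [[0,0,0],[0,0,0]],
    [[0,0,0],[0,0,0]]
  ]
}}

```text
time_s: 6.82
tool_pos: [413.0, -198.4, 279.9]
tool_rot: [0.506, 0.845, 0.109, 0.135]
force: [-4.2, -4.9, 5.0]
opening: 0.178
grasp_force: 49.4
```

```bash
python3 -c "
from h import *;st()"
```

```text
t 6.825 q [-0.12  0.2  -0.57 -0.2  -0.47 -2.36] F tool [-3.1 -4.1 -6.3] M tool [ 2.191 -0.603  0.014] tau6 -0.017 grip 49.4 open mm 15.1 head 19.87
```

Emit:
{"method": "drive_tool", "body": {
  "plan": [
    [[0,0,0],[0,0,0]],
    [[0,0,0],[0,0,0]],
    [[0,0,0],[0,0,0]],
    [[0,0,0],[0,0,0]],
    [[0,0,0],[0,0,0]]
  ],
  "grip": 0.3
}}

```text
time_s: 7.45
tool_pos: [413.8, -197.6, 279.1]
tool_rot: [0.506, 0.845, 0.11, 0.135]
force: [-0.7, -0.8, -0.5]
opening: 0.649
grasp_force: 0.0
```

Emit:
{"method": "drive_tool", "body": {
  "plan": [
    [[0,0,0],[0,0,-0.05]],
    [[0,0,0],[0,0,-0.05]],
    [[0,0,0],[0,0,-0.05]],
    [[0,0,0],[0,0,-0.05]],
    [[0,0,0],[0,0,-0.05]]
  ]
}}

```text
time_s: 8.07
tool_pos: [413.8, -197.6, 279.1]
tool_rot: [0.142, 0.974, 0.049, 0.167]
force: [0.7, -0.3, -0.2]
opening: 0.648
grasp_force: 0.0
```

Emit:
{"method": "drive_tool", "body": {
  "plan": [
    [[0,0,0],[0,0,-0.05]],
    [[0,0,0],[0,0,-0.05]],
    [[0,0,0],[0,0,-0.05]],
    [[0,0,0],[0,0,-0.05]],
    [[0,0,0],[0,0,-0.05]]
  ]
}}

```text
time_s: 8.7
tool_pos: [413.8, -197.6, 279.1]
tool_rot: [-0.242, 0.955, -0.018, 0.173]
force: [0.0, -0.4, 0.3]
opening: 0.65
grasp_force: 0.0
```

Emit:
{"method": "drive_tool", "body": {
  "plan": [
    [[0,0,0],[0,0,-0.05]],
    [[0,0,0],[0,0,-0.05]],
    [[0,0,0],[0,0,-0.05]],
    [[0,0,0],[0,0,-0.05]],
    [[0,0,0],[0,0,-0.05]]
  ]
}}

```text
time_s: 9.32
tool_pos: [413.8, -197.6, 279.1]
tool_rot: [-0.589, 0.79, -0.083, 0.153]
force: [0.1, -0.0, -0.2]
opening: 0.652
grasp_force: 0.0
```

Emit:
{"method": "drive_tool", "body": {
  "plan": [
    [[0,0,0],[0,0,-0.05]],
    [[0,0,0],[0,0,-0.05]],
    [[0,0,0],[0,0,-0.05]],
    [[0,0,0],[0,0,-0.05]],
    [[0,0,0],[0,0,-0.05]]
  ]
}}

```text
time_s: 9.95
tool_pos: [413.8, -197.6, 279.1]
tool_rot: [0.846, -0.504, 0.135, -0.109]
force: [-0.7, -0.8, -0.0]
opening: 0.65
grasp_force: 0.0
```

```bash
python3 -c "
from h import *;st()
im,d=optics.get_image('wrist');cv2.imwrite('pics/w3.png',im)"
```

```text
t 9.95 q [-0.12  0.2  -0.57 -0.2  -0.47  0.78] F tool [ 0.4  0.9 -0.2] M tool [-0.595 -0.241 -0.003] tau6 -0.828 grip 0.0 open mm 55.2 head -159.85
```

View pics/w3.png

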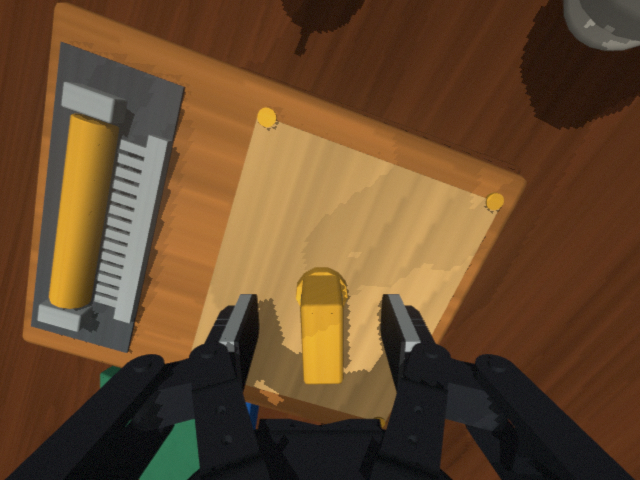

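The key (322,335) has turned and sits midway between the pads. The first stroke wound about 2.89 rad, and the key is relaxed. Now the second grip.

Emit:
{"method": "drive_tool", "body": {
  "plan": [
    [[0,0,0],[0,0,0]],
    [[0,0,0],[0,0,0]],
    [[0,0,0],[0,0,0]],
    [[0,0,0],[0,0,0]],
    [[0,0,0],[0,0,0]]
  ],
  "grip": -1,
  "force": 50
}}

```text
time_s: 10.62
tool_pos: [413.3, -197.8, 279.1]
tool_rot: [0.845, -0.507, 0.134, -0.109]
force: [-3.6, -1.8, 4.4]
opening: 0.18
grasp_force: 49.5
```

```bash
python3 -c "
from h import *;st()"
```

```text
t 10.625 q [-0.12  0.2  -0.57 -0.2  -0.47  0.78] F tool [ 0.5  2.4 -5.4] M tool [-1.707 -0.194 -0.019] tau6 -0.018 grip 49.5 open mm 15.3 head -160.17
```

Emit:
{"method": "drive_tool", "body": {
  "plan": [
    [[0,0,0],[0,0,0.05]],
    [[0,0,0],[0,0,0.05]],
    [[0,0,0],[0,0,0.05]],
    [[0,0,0],[0,0,0.05]],
    [[0,0,0],[0,0,0.05]]
  ]
}}

```text
time_s: 11.25
tool_pos: [413.6, -197.8, 279.2]
tool_rot: [-0.585, 0.792, -0.082, 0.153]
force: [-3.8, -1.7, 3.9]
opening: 0.178
grasp_force: 49.4
```

Emit:
{"method": "drive_tool", "body": {
  "plan": [
    [[0,0,0],[0,0,0.05]],
    [[0,0,0],[0,0,0.05]],
    [[0,0,0],[0,0,0.05]],
    [[0,0,0],[0,0,0.05]],
    [[0,0,0],[0,0,0.05]]
  ]
}}

```text
time_s: 11.88
tool_pos: [413.8, -198.0, 279.3]
tool_rot: [-0.237, 0.956, -0.018, 0.173]
force: [-4.0, -3.3, 2.4]
opening: 0.177
grasp_force: 49.3
```

```bash
python3 -c "
from h import *;st()"
```

```text
t 11.875 q [-0.12  0.2  -0.57 -0.2  -0.47 -0.8 ] F tool [ 4.1 -1.4 -3.7] M tool [ 0.417  1.73  -0.208] tau6 0.627 grip 49.3 open mm 15.0 head 109.61
```

Emit:
{"method": "drive_tool", "body": {
  "plan": [
    [[0,0,0],[0,0,0.03]],
    [[0,0,0],[0,0,0.03]],
    [[0,0,0],[0,0,0.03]],
    [[0,0,0],[0,0,0.02]],
    [[0,0,0],[0,0,0]]
  ]
}}

```text
time_s: 12.5
tool_pos: [413.9, -198.1, 279.3]
tool_rot: [-0.071, 0.982, 0.011, 0.173]
force: [-2.5, -4.6, 1.8]
opening: 0.178
grasp_force: 49.3
```

```bash
python3 -c "
from h import *;st();st()"
```

```text
t 12.5 q [-0.12  0.2  -0.57 -0.2  -0.47 -1.14] F tool [ 2.3 -4.2 -2.8] M tool [ 1.121  1.582 -0.129] tau6 -0.263 grip 49.3 open mm 15.1 head 90.09
t 12.5 q [-0.12  0.2  -0.57 -0.2  -0.47 -1.14] F tool [ 2.3 -4.2 -2.8] M tool [ 1.121  1.582 -0.129] tau6 -0.263 grip 49.3 open mm 15.1 head 90.09
```

```bash
cat >> h.py <<'E'
def mz(n=4):
    L=[]
    for _ in range(n):
        o=robot.get_obs(); T=R.from_quat(o["tool_rot"]).inv(); L.append(T.apply(o["ft_torque"])[2]); optics.get_image("wrist")
    st(); print("Mz",np.mean(L).round(3),np.std(L).round(3))
E
python3 -c "
from h import *;mz()"
```

```text
t 12.7 q [-0.12  0.2  -0.57 -0.2  -0.47 -1.14] F tool [ 2.6 -4.2 -3.5] M tool [ 1.231  1.551 -0.243] tau6 -0.188 grip 49.3 open mm 15.0 head 90.11
Mz -0.191 0.037
```

Emit:
{"method": "drive_tool", "body": {
  "plan": [
    [[0,0,0],[0,0,0.02]],
    [[0,0,0],[0,0,0.02]],
    [[0,0,0],[0,0,0.02]],
    [[0,0,0],[0,0,0.01]],
    [[0,0,0],[0,0,0]]
  ]
}}

```text
time_s: 13.32
tool_pos: [413.8, -198.3, 279.3]
tool_rot: [0.037, 0.984, 0.03, 0.171]
force: [-2.6, -4.8, 2.7]
opening: 0.18
grasp_force: 49.3
```

```bash
python3 -c "
from h import *;mz()"
```

```text
t 13.525 q [-0.12  0.2  -0.57 -0.2  -0.47 -1.36] F tool [ 1.1 -5.3 -2.5] M tool [ 1.73   1.226 -0.171] tau6 -0.194 grip 49.3 open mm 15.4 head 77.51
Mz -0.198 0.006
```

Emit:
{"method": "drive_tool", "body": {
  "plan": [
    [[0,0,0],[0,0,0.02]],
    [[0,0,0],[0,0,0.02]],
    [[0,0,0],[0,0,0.02]],
    [[0,0,0],[0,0,0.01]],
    [[0,0,0],[0,0,0]]
  ]
}}

```text
time_s: 14.15
tool_pos: [413.8, -198.3, 279.3]
tool_rot: [0.144, 0.974, 0.049, 0.167]
force: [-1.8, -7.1, 1.1]
opening: 0.176
grasp_force: 49.3
```

```bash
python3 -c "
from h import *;mz(5)"
```

```text
t 14.4 q [-0.12  0.2  -0.57 -0.2  -0.47 -1.58] F tool [ 0.3 -6.4 -3.3] M tool [ 2.178  0.746 -0.166] tau6 -0.197 grip 49.3 open mm 15.5 head 64.91
Mz -0.209 0.014
```

Emit:
{"method": "drive_tool", "body": {
  "plan": [
    [[0,0,0],[0,0,0.02]],
    [[0,0,0],[0,0,0.02]],
    [[0,0,0],[0,0,0.02]],
    [[0,0,0],[0,0,0.01]],
    [[0,0,0],[0,0,0]]
  ]
}}

```text
time_s: 15.02
tool_pos: [413.8, -198.4, 279.3]
tool_rot: [0.25, 0.952, 0.067, 0.16]
force: [-3.4, -6.6, 1.7]
opening: 0.174
grasp_force: 49.3
```

```bash
python3 -c "
from h import *;mz(5)"
```

```text
t 15.275 q [-0.12  0.2  -0.57 -0.2  -0.47 -1.8 ] F tool [-1.5 -7.5 -3. ] M tool [ 2.447  0.242 -0.202] tau6 -0.214 grip 49.3 open mm 15.3 head 52.32
Mz -0.203 0.028
```

Emit:
{"method": "drive_tool", "body": {
  "plan": [
    [[0,0,0],[0,0,0.02]],
    [[0,0,0],[0,0,0.02]],
    [[0,0,0],[0,0,0.02]],
    [[0,0,0],[0,0,0.01]],
    [[0,0,0],[0,0,0]]
  ]
}}

```text
time_s: 15.9
tool_pos: [413.7, -198.5, 279.2]
tool_rot: [0.353, 0.919, 0.084, 0.152]
force: [-3.5, -6.9, 1.8]
opening: 0.18
grasp_force: 49.4
```

```bash
python3 -c "
from h import *;mz(5)"
```

```text
t 16.15 q [-0.12  0.2  -0.57 -0.2  -0.47 -2.02] F tool [-3.4 -7.7 -2.8] M tool [ 2.66  -0.342 -0.391] tau6 -0.344 grip 49.4 open mm 15.3 head 39.76
Mz -0.33 0.039
```

Torque jumped 0.13 N m over 0.22 rad (exactly the key's elastic rate), so the drum is against its stop. Relaxing, letting go and backing off.

Emit:
{"method": "drive_tool", "body": {
  "plan": [
    [[0,0,0],[0,0,-0.045]],
    [[0,0,0],[0,0,-0.045]],
    [[0,0,0],[0,0,-0.045]],
    [[0,0,0],[0,0,-0.045]],
    [[0,0,0],[0,0,0]]
  ]
}}

```text
time_s: 16.77
tool_pos: [413.8, -198.3, 279.3]
tool_rot: [0.083, 0.981, 0.038, 0.17]
force: [-2.6, -5.4, 2.0]
opening: 0.178
grasp_force: 49.3
```

```bash
python3 -c "
from h import *;mz(3)"
```

```text
t 16.925 q [-0.12  0.2  -0.57 -0.2  -0.47 -1.45] F tool [ 1.3 -5.9 -2.4] M tool [ 1.903  1.024 -0.006] tau6 -0.007 grip 49.3 open mm 15.5 head 72.06
Mz 0.004 0.038
```

Emit:
{"method": "drive_tool", "body": {
  "plan": [
    [[0,0,0],[0,0,0]],
    [[0,0,0],[0,0,0]],
    [[0,0,0],[0,0,0]],
    [[0,0,0],[0,0,0]],
    [[0,0,0],[0,0,0]]
  ],
  "grip": 0.3
}}

```text
time_s: 17.55
tool_pos: [413.8, -197.6, 279.1]
tool_rot: [0.083, 0.981, 0.039, 0.169]
force: [-0.8, 0.3, 0.5]
opening: 0.646
grasp_force: 0.0
```

Emit:
{"method": "drive_tool", "body": {
  "plan": [
    [[0,0,-0.03],[0,0,0]],
    [[0,0,-0.04],[0,0,0]],
    [[0,0,-0.05],[0,0,0]],
    [[0,0,-0.03],[0,0,0]],
    [[0,0,0],[0,0,0]]
  ]
}}

```text
time_s: 18.18
tool_pos: [383.2, -202.1, 364.9]
tool_rot: [0.083, 0.981, 0.039, 0.171]
force: [-1.0, 0.0, -1.1]
opening: 0.651
grasp_force: 0.0
```

```bash
python3 -c "
from h import *;st()
im,d=optics.get_image('wrist');cv2.imwrite('pics/w4.png',im)
optics.get_image('scene')
for n in('books_mid','pen_jar_mid','vase_mid','tin_mid'): print(n,[r['position'] for r in optics.mark_of('scene',n)[:1]])"
```

```text
t 18.175 q [-0.14  0.04 -0.52 -0.15 -0.68 -1.5 ] F tool [ 1.3 -0.2  0.7] M tool [ 0.153  0.652 -0.006] tau6 -0.009 grip 0.0 open mm 55.3 head 72.06
books_mid [[530.1, 44.7, 28.2]]
pen_jar_mid [[605.4, -377.3, 41.7]]
vase_mid [[429.2, -396.7, 53.7]]
tin_mid [[367.7, -6.9, 36.2]]
```

View pics/w4.png

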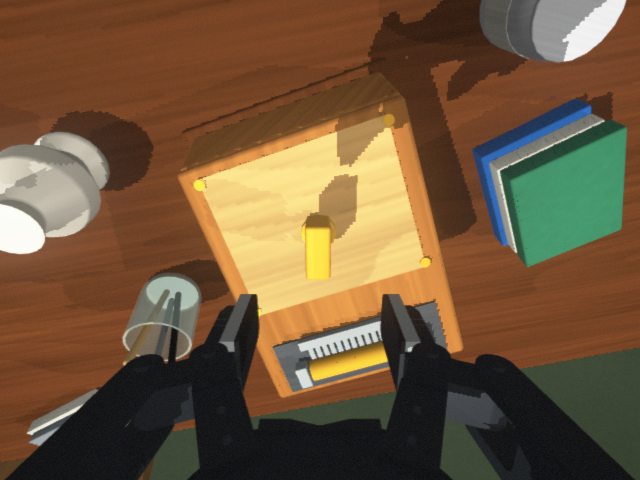

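The key (318,250) is free and relaxed, and the bystanders are where they were. Total winding is about 5.12 rad, which puts the start at 1.48 rad, within the given range.

```bash
python3 -c "
from station import robot;print(robot.close_job())"
```

```text
the job is handed in; nothing more can be done
None
```

The music box is wound to its firm stop in two grips, the key is let go, nothing else on the counter was disturbed, and the job was handed in at about 18 s.

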